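Charge the paint mixer with its mixing balls and hold the run key at half travel

ROBOT

A 6-joint arm with a two-finger parallel gripper is mounted at the origin on the work surface. World frame = base frame: x ahead of the robot, y to its left, z up, the work surface at z = 0. Lengths are in mm, angles in degrees, forces in N, time in s.
With the tool pointing down it reaches from about 300 to 850 mm from the base axis. Payload 4.2 kg.
Tool frame: the origin (TCP) lies between the finger pads; the fingertips stand 22 mm ahead of it and the grasp point (between the pads) lies 3 mm ahead of it (env.finger_overhang is the distance from the TCP to the fingertips, in mm); z points along the fingers, y is the line along which they close (so a half turn about z gives the same grasp; the last joint's range is limited). The gripper opens to 91 mm and grips with 3 to 60 N. Pads are 32 mm wide; open, the fingers measure 118 mm over their backs; the gripper's body (76 mm by 178 mm) begins 60 mm behind the grasp point.
Start: joints at [67.208, 18.312, 89.639, -0, 72.044, -1.146], TCP at [212.107, 534.464, 235.976] pointing down, gripper open.
Joint ranges: [-177.97, 177.97], [-48.28, 115.42], [12.27, 149.76], [-77.06, 257.06], [2.81, 150.46], [-146.56, 146.56]. Speed limits (degrees/s): [147.25, 147.25, 180, 180, 180, 180].

INTERFACE

Orientations are given as [roll, pitch, yaw] about the fixed x, y, z axes, in that order (R = Rz(yaw) Ry(pitch) Rx(roll)).
In Python, from workcell import state, cams, ticket, look_for, outline_of, env gives the robot as it stands.
- The arm moves only by the tool servo_tool, never from a script. Its argument "steps" is a list of rows, each a list of 3 entries, a list of its own where there are three numbers: the closure in counts, from 0 (fully open) to 255 (shut), then the shift along the tool's x, y, z in mm, then the turn, a rotation vector about the tool's x, y, z in rad. A call has exactly 10 rows; each row shifts and turns the commanded pose from where the row before left it, along the tool's axes as they then stand; what a row does not reach is not made up. A row lasts 1/10 s, in which the tool goes at most 50 mm and 8.59 degrees, less where a joint would pass 70% of its speed; a pose out of reach is approached as far as the arm can. A call with a gripper value outside its range is refused whole. The fingers move at their own pace and stop on an object; "squeeze" is the grip in N (left out, the last holds). Time passes only in rows, so rows that do not move let the fingers close, or fill a call up. It gives the time, the measured TCP pose, the force, the opening and the grip force at its end, in the units of the state.
- state(): the state, without advancing time (a new reading comes with each control period).
- cams.grab_frame(name): name is "scene" or "top" or "wrist"; returns a dict with "color" (384x512x3 uint8, red, green, blue), "z_map" (384x512 float32, mm along the optical axis (not along the pixel's ray), 0 where there is no reading), "fovy" (degrees; the focal length in pixels is half the picture's height over the tangent of half this angle, whatever the lens; pixels are square), "cx", "cy" (the principal point, pixels), "k1" (the pictures are not rectified: a ray, as slopes to the right and down, at radius r is drawn at 1 + k1 r^2 times it, then the intrinsics apply), "eye" and "rotation" of the camera in the world; the wrist camera has in their place "tool_from_camera" (4x4, takes a point from camera to tool coordinates, whose origin is the TCP and whose axes are the flange's). Camera axes: x right, y up, looking along -z (the intrinsics and any distortion apply to the point x, -y, -z); pixel columns grow to the right and rows downward; lengths in mm; the calibration is good to about 2 mm. A picture is of the moment at which its call begins: read the wrist's pose just before it.
- ticket.job_done(): hands the job in; it is judged then, once.
Trained networks look in a picture, given as the dict that the camera call returned (one of the last four; its "shot" number tells which), for a name from the list of things; names that differ only in an ending like _2 or _b are one class to them, and where a whole thing is asked for, a point or a joint stands for the part that bears it (a point fixed in the world has none). Each returns a list of dicts, best first, with "confidence" (0 to 1); they miss things now and then, are a little off and sometimes report something else, mostly with a low value. They report only what shows in the picture. A call takes as long as a camera call. They do not tell look-alikes from the thing itself.
- look_for(picture, thing): "at" ([column, row] in pixels, amid what is visible of it).
- outline_of(picture, thing): "pixels" (384x512 bool, what is visible of it) and "at" ([column, row] in pixels, amid what is visible of it).
The state is a dict: "time_s": time; "qpos": joint angles; "qvel": joint speeds; "effort": joint torques, N m; "ee_pos": TCP position; "ee_rot": TCP orientation; "force": force on the tool from outside, world axes, zero at the start; "torque": the same for the moment, N m; "gripper_width": finger opening in mm; "gripper_force": force on a finger pad.
Only numpy, scipy, OpenCV 4.12 (cv2) and the standard library are available. Lean on these libraries where they do the work, as an engineer would, in place of code of your own. Each camera call takes 0.05 s, during which the arm holds its last target. There are 200 camera calls.

TASK

Pour the four steel mixing balls from the scoop through the funnel into the paint mixer's jar, then stand the empty scoop back upright on the table. Then press the mixer's spring-loaded square run key down with the fingers until its top is level with the top of the little round post beside it (half travel, slow speed), never pushing it right down, and finish while still holding it there: do not let go. Leave everything else on the table where it stands.

Things in the scene. Friction and masses are not known exactly. Their poses are not given: they have to be found in the camera images.
- mixer: fixed paint mixer: grey base 140 (x) x 280 (y) x 30 mm high, origin under its centre, z up. At its -y end a clear jar (axis y = -80 mm, 56 mm wide, top at z 100) with a fixed aluminium funnel; at its +y end a raised block (120 x 110 mm, centre y = +83, top at z 60) with the square black run key (y = +80) and a round brass gauge post 14 mm wide (y = +126)
- jar_floor (a point): centre of the jar's inner floor, 35 mm above the table; the jar's inner diameter is 48 mm
- funnel_mouth (a point): centre of the funnel's round mouth at rim height, 152 mm above the table. The mouth is 98 mm wide inside with an upright collar 12 mm high, then narrows over 43 mm of height to a throat 32 mm wide inside, which opens into the jar; wall 3 mm
- key_top (a point): centre of the run key's flat top, a 46 x 46 mm square; 92 mm above the table when the key is up, moves down with it
- post_top (a point): centre of the gauge post's top, 81 mm above the table; the key's top is level with it at half travel
- run_key (a joint): travel of the run key straight down in m: 0 up, 0.011 level with the gauge post, 0.022 fully down. Spring: about 2 N to start moving, 6.4 N at 0.011, 11 N at 0.022; it springs back up when let go
- scoop: loose aluminium scoop, 130 g; origin under its pan's middle, z up. Pan x -45 to +45 mm, 46 mm wide outside, walls 38 high, 3 thick. Open at -x (spout); the floor falls 8 degrees to the back, so the balls lie at the back wall (+x) and roll out when tilted spout-down more than 8 degrees. Behind it an upright wooden grip plate, 14 mm thick (y), x +48 to +93 mm, 66 mm high
- spout (a point): middle of the scoop floor's edge at the spout, 17 mm above the scoop's underside, at scoop x = -45 mm
- scoop_grip (a point): point to grip in the wooden plate, at scoop x = +74 mm, 50 mm above the scoop's underside; grip across the plate's 14 mm thickness (scoop y)
- ball1: steel mixing ball, 14 mm diameter, 11 g, starts in the scoop; origin at its centre
- ball2: steel mixing ball, 14 mm diameter, 11 g, starts in the scoop; origin at its centre
- ball3: steel mixing ball, 14 mm diameter, 11 g, starts in the scoop; origin at its centre
- ball4: steel mixing ball, 14 mm diameter, 11 g, starts in the scoop; origin at its centre
- stamp_block: bystander: dark wooden printing block 85 x 60 mm with a round handle, 60 mm high; origin under its centre
- round_stamp: bystander: round wooden stamp, 52 mm diameter, 50 mm high; origin under its centre
- bottle_a: bystander: green paint bottle, 36 mm diameter, 85 mm high; origin under its centre
- bottle_b: bystander: yellow paint bottle, 36 mm diameter, 85 mm high; origin under its centre
- paint_pot: bystander: red paint pot, 52 mm diameter, 55 mm high; origin under its centre
- water_cup: bystander: white ceramic cup, 72 mm rim diameter, 80 mm high; origin under its centre
- brush: bystander: paint brush 190 mm long lying on the table, along its x
Mind the look-alikes: they are no part of the job. Of the things that look like the scoop, the smaller one is meant.

How it is judged:
By the outcome, as a careful person would: the job done as asked, in the order asked, and still so for the second after the job is handed in, while the arm keeps its last pose, push and grip.
It also fails if it takes over 61 s, if anything falls off the work surface, if the arm or the gripper's body presses on something with over 40 N, if the wrist force passes 120 N, or if a joint passes its speed limit or range.

## Working session

There is one attempt and no reset: what is moved stays moved. The work goes in short steps, Python scripts to look and compute and a tool call to move; the robot and the scene stay as the last step left them, time stands still between calls to the robot, and variables do not carry over. Pictures are saved under pics/ and viewed, at most 10 in all, crops included, and the job is handed in when it is done.

Besides the shell and the picture viewer there is one more tool, called by a JSON object that holds its "api" and its "payload", one argument or row to a line. servo_tool: Moves the arm, as the interface text tells. Its arguments: {"type":"object","properties":{"steps":{"type":"array","items":{"type":"array"}},"squeeze":{"type":"number"}},"required":["steps"]}

```bash
mkdir -p pics; cat > h.py <<'E'
import numpy as np, cv2
from workcell import state, cams, ticket, look_for, outline_of, env
from scipy.spatial.transform import Rotation as R
def cam(n):
    s=state(); p=cams.grab_frame(n); 
    if n=="wrist":
        T=np.eye(4); T[:3,:3]=R.from_euler('xyz',s['ee_rot'],degrees=True).as_matrix(); T[:3,3]=s['ee_pos']
        M=T@np.array(p['tool_from_camera'])
    else:
        M=np.eye(4); M[:3,:3]=p['rotation']; M[:3,3]=p['eye']
    return p,M
def world(p,M,px,z=None):
    """pixels (N,2) -> world by depth, or on the plane at height z"""
    px=np.atleast_2d(np.array(px,float)); f=p['color'].shape[0]/2/np.tan(np.radians(p['fovy'])/2)
    d=(px-[p['cx'],p['cy']])/f; u=d.copy()
    for _ in range(10): u=d/(1+p['k1']*(u**2).sum(1,keepdims=True))
    ray=np.c_[u[:,0],-u[:,1],-np.ones(len(u))]
    if z is None:
        ij=np.round(px).astype(int); dep=p['z_map'][ij[:,1].clip(0,383),ij[:,0].clip(0,511)]
        return (ray*dep[:,None])@M[:3,:3].T+M[:3,3]
    rw=ray@M[:3,:3].T
    return M[:3,3]+rw*((z-M[2,3])/rw[:,2])[:,None]
def allw(p,M):
    v,u=np.mgrid[0:384,0:512]; return world(p,M,np.c_[u.ravel(),v.ravel()]).reshape(384,512,3)
def save(p,name): cv2.imwrite('pics/'+name,p['color'][:,:,::-1])
E
python3 - <<'E'
from h import *
for n in ["top","scene"]:
    p,M=cam(n); save(p,n+'1.png'); print(n,M.round(2).tolist(),p['fovy'],p['k1'])
    for t in ["mixer","scoop","run_key","funnel_mouth","post_top","ball1","stamp_block","water_cup","bottle_a","paint_pot","brush","round_stamp"]:
        try:
            for o in look_for(p,t)[:4]:
                print(t,np.round(o['confidence'],2),np.round(o['at']),world(p,M,o['at'])[0].round())
        except Exception as e: print(t,e)
print(state())
E
```

```text
top [[7.85, 0.25, -89.84, 372.64], [7.85, 0.25, -89.84, 91.22], [7.85, 0.25, -89.84, 1261.01], [0.0, 0.0, 0.0, 1.0]] 57.02142646432672 0.00027456732862993704
mixer 0.83 [286. 209.] [112021. 111740. 112909.]
scoop 0.72 [193. 261.] [108862. 108581. 109751.]
run_key 0.48 [260. 215.] [105629. 105348. 106518.]
funnel_mouth 0.58 [288. 212.] [111928. 111646. 112816.]
post_top 0.78 [287. 209.] [112177. 111895. 113065.]
stamp_block 0.85 [387. 218.] [112164. 111883. 113053.]
stamp_block 0.44 [183. 202.] [111723. 111441. 112611.]
water_cup 0.76 [304. 122.] [118320. 118039. 119208.]
bottle_a 0.52 [203. 134.] [109685. 109404. 110573.]
paint_pot 0.63 [256. 121.] [113323. 113042. 114212.]
brush 0.62 [114. 192.] [109312. 109031. 110201.]
brush 0.29 [344. 135.] [114139. 113858. 115028.]
round_stamp 0.61 [353. 259.] [109621. 109339. 110509.]
round_stamp 0.43 [204. 134.] [109740. 109458. 110628.]
scene [[52.68, -1.25, 115.49, 1655.82], [52.68, -1.25, 115.49, 593.06], [52.68, -1.25, 115.49, 1037.9], [0.0, 0.0, 0.0, 1.0]] 43.349892804989906 0.07093918678005838
mixer 0.74 [235. 185.] [-198370. -199433. -1
[... 805 characters left out ...]
-150864. -151927. -151482.]
{'time_s': 1.3, 'qpos': array([ 6.72068720e+01,  1.83129493e+01,  8.96391137e+01,  9.19952263e-06,
        7.20445212e+01, -1.14551987e+00]), 'qvel': array([ 0.06270376, -0.00248117, -0.09396493, -0.01011426, -0.04813058,
        0.09200401]), 'effort': array([ 1.94935870e-03, -4.12344038e+01, -2.32237941e+01,  7.30266958e-02,
        3.75841849e-02,  3.46272408e-06]), 'ee_pos': array([212.11616451, 534.45869888, 235.96462561]), 'ee_rot': array([1.79996585e+02, 5.95384056e-05, 1.58352389e+02]), 'force': array([ 0.13566031,  0.63065487, -0.77577746]), 'torque': array([ 0.03307985, -0.04006519,  0.0025219 ]), 'gripper_force': 0.0, 'gripper_width': 91.31581287323675}
```

```bash
sed -i "s/M\[:3,:3\]=p\['rotation'\]/M[:3,:3]=R.from_euler('xyz',p['rotation'],degrees=True).as_matrix()/" h.py
python3 - <<'E'
from h import *
import pickle
D={}
for n in ["top","scene"]:
    p,M=cam(n); D[n]=(dict(p),M); W=allw(p,M); print(n,p['color'].shape)
    for t in ["mixer","scoop"]:
        for o in outline_of(p,t)[:3]:
            w=W[o['pixels']]; w=w[w[:,2]>5]
            print(t,round(o['confidence'],2),np.round(o['at']),world(p,M,o['at'])[0].round(),'rng',np.percentile(w,[1,99],axis=0).round().tolist())
    print(world(p,M,[[183,202],[193,261],[387,218],[304,122],[203,134],[256,121],[114,192],[353,259],[344,135]] if n=='top' else [[331,228],[352,187],[285,263],[140,213],[221,260],[173,233],[412,266]]).round())
pickle.dump(D,open('d.pkl','wb'))
a=np.hstack([cv2.imread('pics/top1.png')]); cv2.imwrite('pics/top1b.png',cv2.resize(a,(800,600),interpolation=cv2.INTER_CUBIC))
a=cv2.imread('pics/scene1.png'); cv2.imwrite('pics/scene1b.png',cv2.resize(a,(800,600),interpolation=cv2.INTER_CUBIC))
E
```

```text
top (384, 512, 3)
mixer 0.94 [286. 209.] [467. -26.  34.] rng [[376.0, -152.0, 25.0], [544.0, 110.0, 153.0]]
mixer 0.68 [268. 216.] [439.  41.  96.] rng [[422.0, 31.0, 87.0], [468.0, 77.0, 98.0]]
mixer 0.63 [253. 123.] [771.  89.  51.] rng [[567.0, 55.0, 14.0], [798.0, 94.0, 649.0]]
scoop 0.94 [186. 203.] [489. 328.  12.] rng [[441.0, 297.0, 6.0], [573.0, 361.0, 68.0]]
scoop 0.83 [195. 260.] [288. 290.  12.] rng [[246.0, 217.0, 6.0], [329.0, 397.0, 94.0]]
[[ 492.  339.    7.]
 [ 286.  298.   10.]
 [ 435. -365.   55.]
 [ 790.  -98.    0.]
 [ 724.  265.   67.]
 [ 775.   80.   56.]
 [ 526.  582.   21.]
 [ 297. -248.   44.]
 [ 724. -228.   57.]]
scene (384, 512, 3)
mixer 0.62 [235. 185.] [452. -50.  29.] rng [[392.0, -152.0, 7.0], [558.0, 122.0, 152.0]]
scoop 0.69 [349. 185.] [246. 304.  10.] rng [[243.0, 218.0, 6.0], [334.0, 402.0, 94.0]]
scoop 0.6 [332. 229.] [497. 325.   9.] rng [[443.0, 303.0, 6.0], [584.0, 364.0, 70.0]]
[[ 494.  320.    9.]
 [ 308.  327.   51.]
 [ 749.  265.   57.]
 [ 751. -229.   55.]
 [ 799.   87.   33.]
 [ 806.  -68.   80.]
 [ 554.  586.   16.]]
```

View pics/top1b.png

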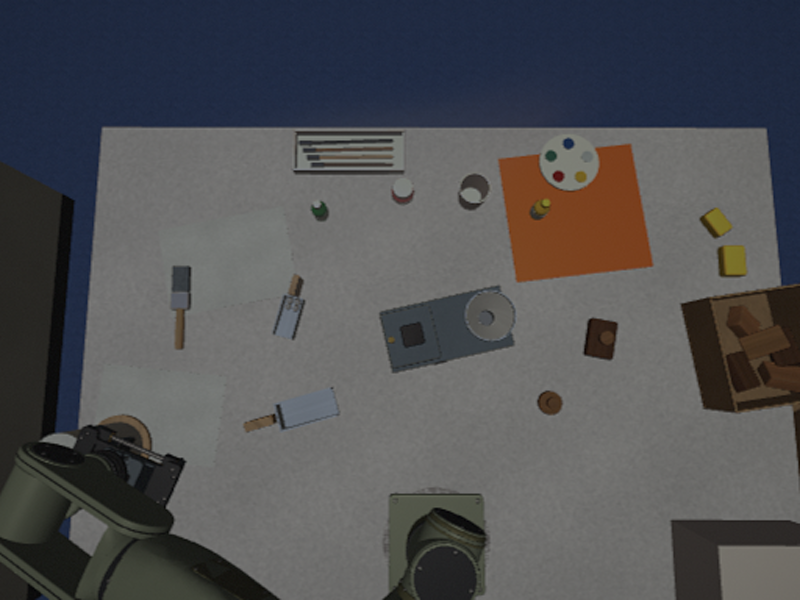

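View pics/scene1b.png

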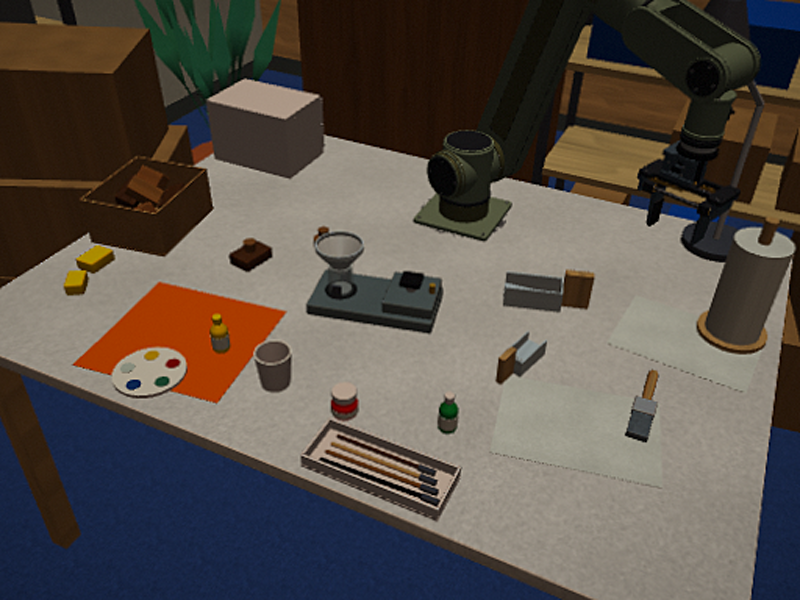

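```bash
python3 - <<'E'
from h import *
import pickle
D=pickle.load(open('d.pkl','rb'))
for n in D:
    p,M=D[n]; W=allw(p,M).reshape(-1,3)
    print(n,'table z',np.median(W[(abs(W[:,0]-450)<60)&(abs(W[:,1]-200)<40)][:,2]))
    s=W[(W[:,0]>420)&(W[:,0]<610)&(W[:,1]>270)&(W[:,1]<380)]
    g=s[(s[:,2]>58)&(s[:,2]<72)]; pn=s[(s[:,2]>6)]
    print('grip rect',cv2.minAreaRect(g[:,:2].astype(np.float32)),len(g),np.percentile(g[:,2],[10,50,90]).round(1)); print('all rect',cv2.minAreaRect(pn[:,:2].astype(np.float32)))
    rim=s[(s[:,2]>33)&(s[:,2]<42)]; print('rim',cv2.minAreaRect(rim[:,:2].astype(np.float32)),len(rim))
    m=W[(W[:,0]>360)&(W[:,0]<600)&(W[:,1]>-180)&(W[:,1]<140)]
    for lo,hi,nm in [(20,40,'base'),(52,68,'block'),(86,100,'key'),(143,160,'funnelrim'),(15,200,'all')]:
        q=m[(m[:,2]>lo)&(m[:,2]<hi)]
        r=cv2.minAreaRect(q[:,:2].astype(np.float32)); print(nm,len(q),np.round(r[0],1),np.round(r[1],1),round(r[2],1),'zmed',np.median(q[:,2]).round(1))
    q=m[(m[:,2]>143)&(m[:,2]<160)]; print('circle',cv2.minEnclosingCircle(q[:,:2].astype(np.float32)))
    for o in ['post']:
        q=m[(m[:,2]>74)&(m[:,2]<86)]; print('post?',q.round().tolist()[:20])
E
```

```text
top table z -0.42817256979924423
grip rect ((556.0972290039062, 312.7695617675781), (14.009236335754395, 44.048152923583984), 77.21089935302734) 56 [62.  65.4 67.9]
all rect ((523.9719848632812, 332.5591735839844), (172.51116943359375, 92.43802642822266), 8.815197944641113)
rim ((510.24334716796875, 324.5426940917969), (46.273380279541016, 135.03750610351562), 74.72319030761719) 77
base 1376 [462.2 -24.5] [141.6 279.2] 12.9 zmed 29.7
block 926 [444.3  56.4] [120.9 109.5] 12.7 zmed 59.4
key 215 [464.5 -22.1] [ 45.7 202.7] 14.0 zmed 91.9
funnelrim 122 [ 479.8 -101.9] [101.7 101.5] 89.2 zmed 151.0
all 3307 [462.2 -24.5] [141.6 279.2] 12.9 zmed 58.0
circle ((480.83538818359375, -102.06718444824219), 51.97627258300781)
post? [[492.0, -114.0, 85.0], [472.0, 37.0, 85.0], [439.0, 103.0, 85.0], [439.0, 100.0, 81.0], [439.0, 97.0, 84.0], [439.0, 93.0, 82.0], [436.0, 103.0, 79.0], [436.0, 100.0, 77.0], [435.0, 97.0, 80.0], [436.0, 93.0, 78.0], [432.0, 103.0, 81.0], [432.0, 100.0, 81.0], [432.0, 97.0, 83.0], [432.0, 93.0, 78.0], [429.0, 100.0, 77.0], [429.0, 97.0, 82.0], [426.0, 37.0, 83.0], [41
[... 487 characters left out ...]
13.3 zmed 60.6
key 194 [468.6 -22.9] [ 51.5 208.7] 14.6 zmed 93.2
funnelrim 174 [ 483.5 -100.4] [109.4 101.4] 36.7 zmed 149.1
all 3015 [465.7 -22.6] [152.2 280.4] 12.8 zmed 54.0
circle ((483.8382873535156, -100.85186004638672), 56.27317428588867)
post? [[478.0, -126.0, 84.0], [476.0, -76.0, 86.0], [479.0, -75.0, 83.0], [502.0, -120.0, 80.0], [488.0, -77.0, 84.0], [485.0, -75.0, 83.0], [477.0, -75.0, 78.0], [414.0, 69.0, 85.0], [503.0, -120.0, 76.0], [507.0, -113.0, 81.0], [510.0, -108.0, 84.0], [508.0, -101.0, 85.0], [502.0, -93.0, 84.0], [499.0, -86.0, 84.0], [492.0, -83.0, 80.0], [489.0, -77.0, 81.0], [485.0, -75.0, 79.0], [483.0, -72.0, 79.0], [507.0, -113.0, 76.0], [513.0, -106.0, 82.0]]
```

The top view shows the small scoop at about (289,308) with its grip plate up at (295,283). The mixer is at (447,330) with the funnel at (490,315) and the key at (412,334). The scene view agrees, and the larger look-alike is nearer the robot. I'll go above the grip plate.

{"api": "servo_tool", "payload": {
  "steps": [
    [0,[-45,-9,4],[0,0,0]],
    [0,[-45,-9,4],[0,0,0]],
    [0,[-45,-9,4],[0,0,0]],
    [0,[-45,-9,4],[0,0,0]],
    [0,[-45,-9,4],[0,0,0]],
    [0,[-45,-9,4],[0,0,0]],
    [0,[-45,-9,4],[0,0,0]],
    [0,[-45,-8,4],[0,0,0]],
    [0,[-44,-8,4],[0,0,0]],
    [0,[0,0,0],[0,0,-0.128]]
  ],
  "squeeze": 30
}}

```text
time_s: 2.6
ee_pos: [562.7, 308.5, 198.8]
ee_rot: [-179.9, 0.1, 165.6]
force: [-0.4, 0.7, 0.2]
gripper_width: 91.4
gripper_force: 0.0
```

```bash
python3 - <<'E'
from h import *
import pickle
p,M=cam("wrist"); save(p,'w1.png'); s=state(); print(s['ee_pos'],s['ee_rot'])
W=allw(p,M).reshape(-1,3); W=W[p['z_map'].ravel()>0]
pickle.dump((dict(p),M),open('w1.pkl','wb'))
q=W[(abs(W[:,0]-530)<110)&(abs(W[:,1]-320)<70)]
print('table',np.median(q[q[:,2]<5][:,2]))
g=q[(q[:,2]>60)&(q[:,2]<70)]; print(len(g),cv2.minAreaRect(g[:,:2].astype(np.float32)),np.median(g[:,2]))
for lo,hi in [(34,42),(35,72)]:
    r=q[(q[:,2]>lo)&(q[:,2]<hi)]; print(len(r),cv2.minAreaRect(r[:,:2].astype(np.float32)))
b=[(o['confidence'],o['at'],world(p,M,o['at'])[0].round()) for o in look_for(p,'ball1')]; print(b)
E
```

```text
[560.59694279 309.94932069 198.99862098] [-1.79955407e+02 -2.10273237e-02  1.65934639e+02]
table 1.7663448918004576
816 ((555.9806518554688, 314.32666015625), (13.19027042388916, 44.41012954711914), 75.77407836914062) 67.35795028216069
978 ((490.5516357421875, 331.19598388671875), (46.58421325683594, 94.02009582519531), 75.62078857421875)
1812 ((511.2708740234375, 325.89227294921875), (46.58314514160156, 136.80149841308594), 75.6298599243164)
[(0.61, [253.5, 117.6], array([509., 318.,  22.])), (0.47, [270.4, 117.7], array([513., 334.,  22.])), (0.44, [272.4, 133.3], array([528., 332.,  19.])), (0.42, [257.0, 134.9], array([526., 317.,  18.]))]
```

View pics/w1.png

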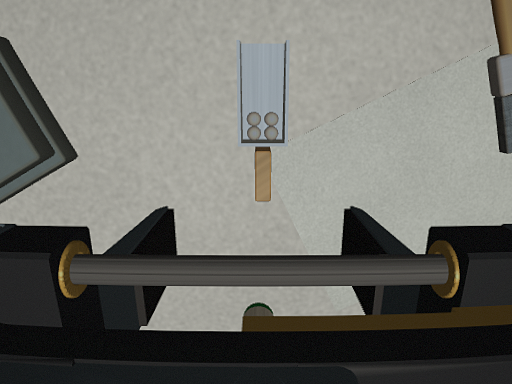

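The wrist view shows the scoop straight ahead. The four balls are at its back wall around (263,125) and the grip plate is at (263,175), with nothing near the finger path. I'll descend and grip.

{"api": "servo_tool", "payload": {
  "steps": [
    [0,[2,3,40],[0,0,0]],
    [0,[0,0,40],[0,0,0]],
    [0,[0,0,36],[0,0,0]],
    [0,[0,0,20],[0,0,0]],
    [0,[0,0,10],[0,0,0]],
    [255,[0,0,0],[0,0,0]],
    [255,[0,0,0],[0,0,0]],
    [255,[0,0,0],[0,0,0]],
    [255,[0,0,0],[0,0,0]],
    [255,[0,0,0],[0,0,0]]
  ],
  "squeeze": 50
}}

```text
time_s: 3.7
ee_pos: [557.7, 315.6, 54.9]
ee_rot: [179.9, 0.1, 165.7]
force: [0.3, -0.0, 0.6]
gripper_width: 54.1
gripper_force: 0.0
```

{"api": "servo_tool", "payload": {
  "steps": [
    [255,[0,0,0],[0,0,0]],
    [255,[0,0,0],[0,0,0]],
    [255,[0,0,0],[0,0,0]],
    [255,[0,0,0],[0,0,0]],
    [255,[0,0,0],[0,0,0]],
    [255,[0,0,0],[0,0,0]],
    [255,[0,0,0],[0,0,0]],
    [255,[0,0,0],[0,0,0]],
    [255,[0,0,0],[0,0,0]],
    [255,[0,0,0],[0,0,0]]
  ]
}}

```text
time_s: 4.7
ee_pos: [557.2, 315.4, 53.9]
ee_rot: [180.0, -0.0, 165.7]
force: [0.3, -1.8, -0.3]
gripper_width: 13.6
gripper_force: 50.0
```

{"api": "servo_tool", "payload": {
  "steps": [
    [255,[0,0,-15],[0,0,0]],
    [255,[0,0,-35],[0,0,0]],
    [255,[0,0,-45],[0,0,0]],
    [255,[-4,-10,-40],[0,0,0]],
    [255,[-8,-20,-30],[0,0,0]],
    [255,[-12,-30,-20],[0,0,0]],
    [255,[-14,-38,-5],[0,0,0]],
    [255,[-14,-38,0],[0,0,0]],
    [255,[-14,-38,0],[0,0,0]],
    [255,[-14,-38,0],[0,0,0]]
  ]
}}

```text
time_s: 5.7
ee_pos: [582.2, 89.0, 243.8]
ee_rot: [180.0, -0.0, 165.7]
force: [1.3, 0.4, -2.5]
gripper_width: 13.7
gripper_force: 50.0
```

{"api": "servo_tool", "payload": {
  "steps": [
    [255,[-14,-38,0],[0,0,0]],
    [255,[-14,-38,0],[0,0,0]],
    [255,[-14,-38,0],[0,0,0]],
    [255,[-12,-36,0],[0,0,0]],
    [255,[-10,-26,0],[0,0,0]],
    [255,[-8,-18,0],[0,0,0]],
    [255,[-6,-10,0],[0,0,0]],
    [255,[-2,-8,0],[0,0,0]],
    [255,[0,0,0],[0,0,0]],
    [255,[0,0,0],[0,0,0]]
  ]
}}

```text
time_s: 6.7
ee_pos: [607.4, -134.1, 243.9]
ee_rot: [180.0, -0.0, 165.7]
force: [0.2, -0.0, -2.8]
gripper_width: 13.8
gripper_force: 50.0
```

```bash
python3 - <<'E'
from h import *
import pickle
p,M=cam("wrist"); save(p,'w2.png'); s=state(); print(s['ee_pos'],s['ee_rot'],s['qpos'].round(1))
W=allw(p,M); T=np.linalg.inv(M@np.linalg.inv(np.array(p['tool_from_camera'])))
Lt=(W.reshape(-1,3)@T[:3,:3].T+T[:3,3]).reshape(W.shape)  # tool coords
ok=p['z_map']>0
L=Lt[ok]; q=L[(L[:,0]>15)&(L[:,0]<140)&(abs(L[:,1])<35)&(L[:,2]>5)&(L[:,2]<60)]
print('pan in tool',cv2.minAreaRect(q[:,:2].astype(np.float32)),np.percentile(q,[1,99],axis=0).round(1).tolist())
Wf=W[ok]; f=Wf[(abs(Wf[:,0]-480)<70)&(abs(Wf[:,1]+102)<70)&(Wf[:,2]>145)&(Wf[:,2]<158)]; print('rim pts',len(f), cv2.minEnclosingCircle(f[:,:2].astype(np.float32)) if len(f)>5 else '')
pickle.dump((dict(p),M),open('w2.pkl','wb'))
for o in look_for(p,'ball1'): print(o['confidence'],o['at'])
p,M=cam("top"); W=allw(p,M).reshape(-1,3); f=W[(abs(W[:,0]-480)<90)&(abs(W[:,1]+102)<70)&(W[:,2]>160)&(W[:,2]<240)]
save(p,'top2.png')
E
```

```text
[ 607.42907857 -133.94266353  243.92654295] [ 1.79960827e+02 -1.73818651e-02  1.65739173e+02] [-13.5  22.3  82.3   0.   75.3 -89.3]
pan in tool ((65.78755187988281, 0.5339908599853516), (46.58678436279297, 101.55081939697266), 89.94523620605469) [[16.7, -22.1, 9.9], [115.1, 23.1, 47.6]]
rim pts 830 ((482.7227783203125, -101.93976593017578), 51.99861145019531)
0.86 [236.1, 149.7]
0.85 [252.7, 171.1]
0.71 [274.7, 170.1]
0.58 [262.5, 149.0]
```

View pics/w2.png

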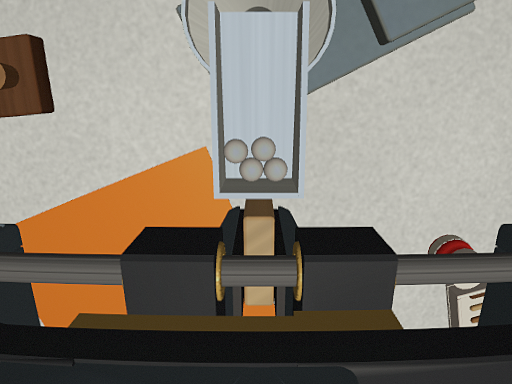

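The wrist view shows all four balls at the back of the pan around (255,160), with the spout over the funnel mouth at (260,15). I'll tilt about the spout.

{"api": "servo_tool", "payload": {
  "steps": [
    [255,[0,0,12],[0,0,0]],
    [255,[0,0,13],[0,0,0]],
    [255,[2.8,0,-8],[0,-0.07,0]],
    [255,[2.8,0,-8],[0,-0.07,0]],
    [255,[1.4,0,9.9],[0,0,0]],
    [255,[2.8,0,-8],[0,-0.07,0]],
    [255,[2.8,0,-8],[0,-0.07,0]],
    [255,[2.8,0,-8],[0,-0.07,0]],
    [255,[2.8,0,-8],[0,-0.07,0]],
    [255,[2.8,0,-8],[0,-0.07,0]]
  ]
}}

```text
time_s: 7.85
ee_pos: [577.4, -127.3, 257.4]
ee_rot: [180.0, 28.0, 165.7]
force: [0.9, -0.8, -2.1]
gripper_width: 13.9
gripper_force: 50.0
```

{"api": "servo_tool", "payload": {
  "steps": [
    [255,[0,0,0],[0,0,0]],
    [255,[0,0,0],[0,0,0]],
    [255,[0,0,0],[0,0,0]],
    [255,[0,0,0],[0,0,0]],
    [255,[0,0,0],[0,0,0]],
    [255,[2.8,0,-8],[0,-0.07,0]],
    [255,[2.8,0,-8],[0,-0.07,0]],
    [255,[2.8,0,-8],[0,-0.07,0]],
    [255,[0,0,0],[0,0,0]],
    [255,[0,0,0],[0,0,0]]
  ]
}}

```text
time_s: 8.85
ee_pos: [559.0, -122.6, 275.3]
ee_rot: [180.0, 40.1, 165.7]
force: [0.8, 0.1, -1.2]
gripper_width: 13.4
gripper_force: 50.0
```

```bash
python3 - <<'E'
from h import *
s=state(); print(s['ee_pos'],s['ee_rot'],s['force'])
p,M=cam("wrist"); q,N=cam("scene")
print([(o['confidence'],o['at']) for o in look_for(p,'ball1')]); print([(o['confidence'],o['at']) for o in look_for(q,'ball1')])
c=cv2.resize(q['color'][120:220,190:290],(384,384),interpolation=cv2.INTER_CUBIC)
cv2.imwrite('pics/m3.png',cv2.resize(np.hstack([p['color'],c]),(800,343))[:,:,::-1])
E
```

```text
[ 559.02556514 -122.60952234  275.25217452] [179.99424872  40.07571452 165.68599542] [ 0.83139314  0.05062592 -1.18352925]
[(0.43, [258.1, 7.7])]
[]
```

View pics/m3.png

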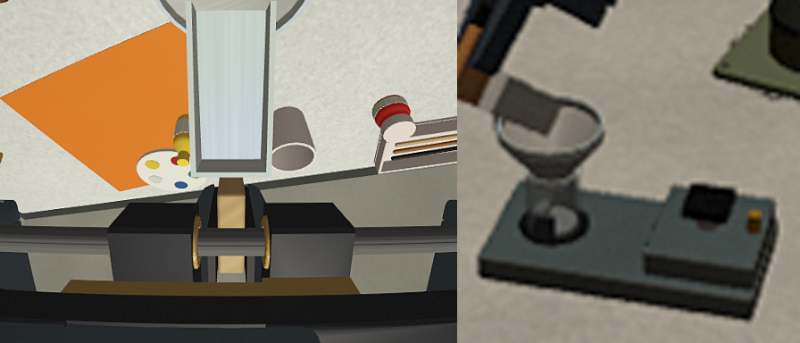

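The left view shows an empty pan at (230,90). The right crop shows something in the jar at (565,220) that could be balls, which I'll verify after retracting.

{"api": "servo_tool", "payload": {
  "steps": [
    [255,[-12.8,0,-15.3],[0,0,0]],
    [255,[-12.8,0,-15.3],[0,0,0]],
    [255,[-3.9,0,16.5],[0,0.14,0]],
    [255,[-3.9,0,16.5],[0,0.14,0]],
    [255,[-3.9,0,16.5],[0,0.14,0]],
    [255,[-3.9,0,16.5],[0,0.14,0]],
    [255,[-3.9,0,16.5],[0,0.14,0]],
    [255,[0,0,0],[0,0,0]],
    [255,[10,30,0],[0,0,0]],
    [255,[10,30,0],[0,0,0]]
  ]
}}

```text
time_s: 10.05
ee_pos: [603.4, -71.9, 248.5]
ee_rot: [180.0, 0.1, 165.6]
force: [1.0, 0.6, -0.1]
gripper_width: 13.6
gripper_force: 50.0
```

{"api": "servo_tool", "payload": {
  "steps": [
    [255,[14,38,0],[0,0,0]],
    [255,[14,38,0],[0,0,0]],
    [255,[14,38,0],[0,0,0]],
    [255,[14,38,0],[0,0,0]],
    [255,[14,38,0],[0,0,0]],
    [255,[14,38,0],[0,0,0]],
    [255,[14,38,0],[0,0,0]],
    [255,[14,38,0],[0,0,0]],
    [255,[10,30,0],[0,0,0]],
    [255,[6,20,0],[0,0,0]]
  ]
}}

```text
time_s: 11.05
ee_pos: [565.9, 305.1, 249.7]
ee_rot: [179.9, 0.1, 165.8]
force: [0.4, -0.1, -1.3]
gripper_width: 14.1
gripper_force: 50.0
```

```bash
python3 - <<'E'
from h import *
s=state(); print(s['ee_pos'],s['ee_rot'],s['force'])
q,N=cam("scene"); t,Mt=cam("top"); p,M=cam("wrist")
print([(o['confidence'],o['at']) for o in look_for(q,'ball1')],[(o['confidence'],o['at']) for o in look_for(t,'ball1')])
T=np.linalg.inv(M@np.linalg.inv(np.array(p['tool_from_camera'])))
L=allw(p,M)[p['z_map']>0]@T[:3,:3].T+T[:3,3]
b=L[(L[:,0]>15)&(L[:,0]<140)&(abs(L[:,1])<35)&(L[:,2]>5)&(L[:,2]<60)]
print('pan in tool',cv2.minAreaRect(b[:,:2].astype(np.float32)))
r=b[b[:,2]<b[:,2].min()+12]; r=b[(b[:,2]>8)&(b[:,2]<20)]; A=np.c_[r[:,:2],np.ones(len(r))]; print('rim plane',np.linalg.lstsq(A,r[:,2],rcond=None)[0])
f=lambda c:cv2.resize(c,(400,400),interpolation=cv2.INTER_CUBIC)
cv2.imwrite('pics/m4.png',np.hstack([f(q['color'][140:210,195:265]),f(t['color'][175:225,285:335])])[:,:,::-1])
E
```

```text
[565.8578525  305.09899763 249.67290398] [1.79874748e+02 1.07563641e-01 1.65797089e+02] [ 0.35244244 -0.13673401 -1.29843064]
[(0.6, [139.4, 213.6])] []
pan in tool ((65.77264404296875, 0.5875053405761719), (46.62949752807617, 101.59077453613281), 89.81529235839844)
rim plane [2.95119100e-03 1.77125270e-04 1.44534569e+01]
```

View pics/m4.png

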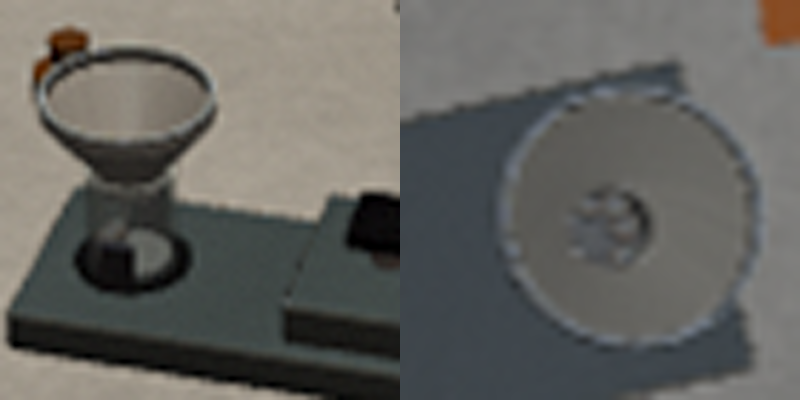

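```bash
python3 - <<'E'
from h import *
import pickle
D=pickle.load(open('d.pkl','rb'))
t,Mt=cam("top"); q,N=cam('scene')
for nm,(p,M) in [('before',D['top']),('after',(t,Mt))]:
    print(nm); print(allw(p,M)[198:210,304:318,2].round().astype(int))
f=lambda c:cv2.resize(c[140:210,195:265],(400,400),interpolation=cv2.INTER_CUBIC)
a=D['scene'][0]['color']; d=np.abs(a.astype(int)-q['color']).max(2)[150:200,205:245]; print('scene diff',np.argwhere(d>25).shape, (np.argwhere(d>25)+[150,205]).tolist()[:40])
E
```

```text
before
[[ 115  113  112  107  103  102   96  100   97   99  101  104  107  107]
 [ 112  109  105  104  100   34   34   34   32   91   96   98  103  102]
 [ 111  110  103   98   34   36   33   36   33   33   85   94   98  105]
 [ 114  109  105   32   36   38   36   32   32   38   35   88  100  100]
 [ 112  108  101   38 1261   31   31   35   31   38   33   36   97  102]
 [ 110  107  101   32   35   36   31   34   33   35   36   41   93   98]
 [ 109  108  102   34   37   40   34   34   33   37   32   34   97  101]
 [ 114  110  100   32   35   32   34   40   39   35   33   33   96   98]
 [ 117  107  105   97   35   36   34   35   35   29   33   89  100  105]
 [ 115  112  107  103  102   34   37   33   34   37   86  100  101  104]
 [ 117  115  110  107  104  102   96   37  100  101  101  104  103  105]
 [ 124  121  117  111  110  108  106  102  104  100  106  108  107  114]]
after
[[119 110 108 109 100  99  98  96  99  97 100 103 107 102]
 [119 111 111 100 103  47  49  56  60  91 102  98 102 107]
 [114 113 101  99  43  53  56  60  59  57  84  95  99 106]
 [112 107 103  42  49  48  57  53  63  56  43  90  99  99]
 [111 104 105  32  36  35  37  55  56  51  47  40  95 101]
 [110 109 105  35  32  31  33  39  44  46  49  34  96 102]
 [109 105 100  37  38  38  37  35  42  45  46  34  93 104]
 [114 110 104  33  35  34  35  35  31  44  44  30 101 100]
 [115 113 108 104  34  37  34  38  50  48  50  89 100 103]
 [121 110 109 101 103  33  39  34  45  50  88 102 105 103]
 [122 113 113 111 103  98  98  36 100 100 102 105 108 108]
 [121 120 113 109 109 104 103 101 106 107 106 104 104 111]]
scene diff (7, 2) [[179, 214], [179, 215], [179, 216], [180, 213], [180, 214], [181, 215], [181, 216]]
```

Depth through the throat now shows the balls on the jar floor: 44–60 mm heights against 34 before. Now I'll stand the scoop back where it was.

{"api": "servo_tool", "payload": {
  "steps": [
    [255,[5.5,4,40],[0,0,0]],
    [255,[5.5,4,40],[0,0,0]],
    [255,[0,0,40],[0,0,0]],
    [255,[0,0,40],[0,0,0]],
    [255,[0,0,20],[0,0,0]],
    [255,[0,0,9],[0,0,0]],
    [255,[0,0,4],[0,0,0]],
    [255,[0,0,2],[0,0,0]],
    [255,[0,0,0],[0,0,0]],
    [255,[0,0,0],[0,0,0]]
  ]
}}

```text
time_s: 12.4
ee_pos: [558.4, 313.6, 55.2]
ee_rot: [179.9, 0.1, 165.7]
force: [0.3, -0.8, -1.2]
gripper_width: 13.9
gripper_force: 50.0
```

{"api": "servo_tool", "payload": {
  "steps": [
    [255,[0,0,1],[0,0,0]],
    [255,[0,0,0],[0,0,0]],
    [0,[0,0,0],[0,0,0]],
    [0,[0,0,0],[0,0,0]],
    [0,[0,0,0],[0,0,0]],
    [0,[0,0,0],[0,0,0]],
    [0,[0,0,0],[0,0,0]],
    [0,[0,0,0],[0,0,0]],
    [0,[0,0,0],[0,0,0]],
    [0,[0,0,0],[0,0,0]]
  ]
}}

```text
time_s: 13.4
ee_pos: [557.7, 313.3, 52.8]
ee_rot: [180.0, -0.0, 165.7]
force: [0.8, -0.0, 0.1]
gripper_width: 74.8
gripper_force: 0.0
```

{"api": "servo_tool", "payload": {
  "steps": [
    [0,[0,0,-20],[0,0,0]],
    [0,[0,0,-40],[0,0,0]],
    [0,[0,0,-45],[0,0,0]],
    [0,[0,0,-45],[0,0,0]],
    [255,[6,-40,0],[0,0,0]],
    [255,[6,-40,0],[0,0,0]],
    [255,[7,-40,0],[0,0,0]],
    [255,[7,-40,0],[0,0,0]],
    [255,[7,-40,0],[0,0,0]],
    [255,[7,-40,0],[0,0,0]]
  ],
  "squeeze": 20
}}

```text
time_s: 14.4
ee_pos: [458.7, 89.3, 202.9]
ee_rot: [180.0, 0.0, 165.7]
force: [0.1, -1.7, -0.1]
gripper_width: 45.9
gripper_force: 0.0
```

{"api": "servo_tool", "payload": {
  "steps": [
    [255,[6,-30,0],[0,0,0]],
    [255,[0,-9,0],[0,0,0]],
    [255,[0,0,0],[0,0,0]],
    [255,[0,0,0],[0,0,0]],
    [255,[0,0,0],[0,0,0]],
    [255,[0,0,0],[0,0,0]],
    [255,[0,0,0],[0,0,0]],
    [255,[0,0,0],[0,0,0]],
    [255,[0,0,0],[0,0,0]],
    [255,[0,0,0],[0,0,0]]
  ]
}}

```text
time_s: 15.4
ee_pos: [444.2, 54.3, 202.8]
ee_rot: [180.0, -0.0, 165.7]
force: [0.5, -0.2, -0.5]
gripper_width: 0.6
gripper_force: 0.0
```

```bash
python3 - <<'E'
from h import *
p,M=cam("wrist"); s=state(); print(s['ee_pos'],s['ee_rot'],s['force'],s['gripper_width'])
W=allw(p,M); T=np.linalg.inv(M@np.linalg.inv(np.array(p['tool_from_camera'])))
w=W[p['z_map']>0]
k=w[(abs(w[:,0]-444)<45)&(abs(w[:,1]-54)<45)&(w[:,2]>86)&(w[:,2]<98)]; print('key',len(k),cv2.minAreaRect(k[:,:2].astype(np.float32)) if len(k)>9 else '')
o=w[(abs(w[:,0]-434)<25)&(abs(w[:,1]-99)<25)&(w[:,2]>75)&(w[:,2]<87)]; print('post',len(o),cv2.minEnclosingCircle(o[:,:2].astype(np.float32)) if len(o)>5 else '')
save(p,'w5.png')
q,N=cam('scene'); t,Mt=cam('top')
for c,C in ((q,N),(t,Mt)):
    w=allw(c,C).reshape(-1,3); g=w[(w[:,0]>420)&(w[:,0]<610)&(w[:,1]>270)&(w[:,1]<380)&(w[:,2]>33)&(w[:,2]<72)]; print('scoop',len(g),cv2.minAreaRect(g[:,:2].astype(np.float32)),np.percentile(g[:,2],98).round(1))
    print([(round(o['confidence'],2),o['at']) for o in look_for(c,'ball1')])
cv2.imwrite('pics/m5.png',cv2.resize(np.hstack([p['color'],q['color'][100:292,100:420].repeat(2,0).repeat(2,1)]),(800,267))[:,:,::-1])
E
```

```text
[444.15033587  54.3157849  202.81289297] [1.79994275e+02 8.16709374e-04 1.65689809e+02] [-0.88010123 -0.33181214 -0.20613335] 0.16994988224064606
key 2643 ((445.6663818359375, 54.25312805175781), (46.22123336791992, 46.20439529418945), 12.929716110229492)
post 258 ((444.39617919921875, 92.53748321533203), 18.185129165649414)
scoop 202 ((513.295166015625, 325.3406982421875), (50.89748764038086, 147.59072875976562), 77.10099792480469) 70.1
[]
scoop 150 ((512.6653442382812, 324.9202880859375), (47.21640396118164, 138.31813049316406), 76.1810302734375) 68.6
[]
```

View pics/m5.png

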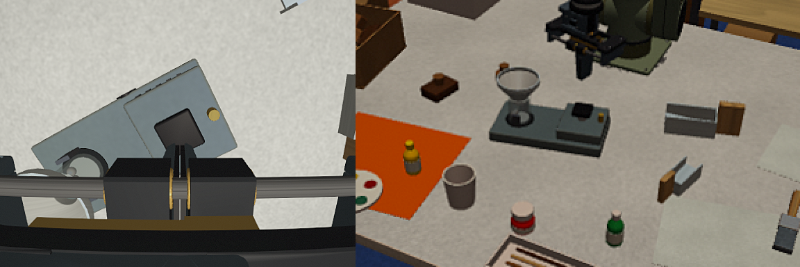

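The wrist view shows the closed fingers over the black key, with the post clear at (213,114). The scene view shows the scoop standing again at (700,118). I'll descend to just above the key.

{"api": "servo_tool", "payload": {
  "steps": [
    [255,[0,0,25],[0,0,0]],
    [255,[0,0,25],[0,0,0]],
    [255,[0,0,20],[0,0,0]],
    [255,[0,0,10],[0,0,0]],
    [255,[0,0,5],[0,0,0]],
    [255,[0,0,0],[0,0,0]],
    [255,[0,0,0],[0,0,0]],
    [255,[0,0,0],[0,0,0]],
    [255,[0,0,0],[0,0,0]],
    [255,[0,0,0],[0,0,0]]
  ]
}}

```text
time_s: 16.65
ee_pos: [444.4, 54.3, 118.2]
ee_rot: [180.0, 0.0, 165.7]
force: [0.1, -0.3, 0.7]
gripper_width: 0.7
gripper_force: 0.0
```

```bash
python3 - <<'E'
from h import *
for _ in range(5):
    s=state(); print(s['time_s'],s['ee_pos'].round(2),s['force'].round(2),s['gripper_width'])
p,M=cam("wrist"); 
for _ in range(2):
    s=state(); print(s['time_s'],s['ee_pos'].round(2),s['force'].round(2))
    cam("wrist")
E
```

```text
16.65 [444.36  54.31 118.22] [ 0.12 -0.27  0.7 ] 0.6504011634242103
16.65 [444.36  54.31 118.22] [ 0.12 -0.27  0.7 ] 0.6504011634242103
16.65 [444.36  54.31 118.22] [ 0.12 -0.27  0.7 ] 0.6504011634242103
16.65 [444.36  54.31 118.22] [ 0.12 -0.27  0.7 ] 0.6504011634242103
16.65 [444.36  54.31 118.22] [ 0.12 -0.27  0.7 ] 0.6504011634242103
16.7 [444.3   54.3  118.13] [ 0.62 -0.44  0.71]
16.75 [444.24  54.28 118.02] [-0.34  0.91 -0.44]
```

{"api": "servo_tool", "payload": {
  "steps": [
    [255,[0,0,2],[0,0,0]],
    [255,[0,0,2],[0,0,0]],
    [255,[0,0,1],[0,0,0]],
    [255,[0,0,1],[0,0,0]],
    [255,[0,0,1],[0,0,0]],
    [255,[0,0,1],[0,0,0]],
    [255,[0,0,1],[0,0,0]],
    [255,[0,0,1],[0,0,0]],
    [255,[0,0,0],[0,0,0]],
    [255,[0,0,0],[0,0,0]]
  ]
}}

```text
time_s: 17.8
ee_pos: [444.2, 54.3, 107.9]
ee_rot: [180.0, 0.0, 165.7]
force: [-1.5, -1.0, 3.4]
gripper_width: 0.9
gripper_force: 2.0
```

```bash
cat > rd.py <<'E'
from h import *
a=[]
for i in range(8):
    s=state(); a.append(np.r_[s['ee_pos'],s['force']]); c=cam("scene") if i<7 else None
print(s['time_s'],np.mean(a,0).round(2),np.std(a,0).round(2),np.round(s['ee_rot'],2))
E
python3 rd.py
```

```text
18.15 [ 4.4420e+02  5.4290e+01  1.0788e+02 -8.9000e-01 -3.7000e-01  3.9400e+00] [0.01 0.01 0.02 0.5  0.39 0.34] [1.7999e+02 1.0000e-02 1.6569e+02]
```

{"api": "servo_tool", "payload": {
  "steps": [
    [255,[0,0,1],[0,0,0]],
    [255,[0,0,1],[0,0,0]],
    [255,[0,0,1],[0,0,0]],
    [255,[0,0,1],[0,0,0]],
    [255,[0,0,0.4],[0,0,0]],
    [255,[0,0,0.4],[0,0,0]],
    [255,[0,0,0],[0,0,0]],
    [255,[0,0,0],[0,0,0]],
    [255,[0,0,0],[0,0,0]],
    [255,[0,0,0],[0,0,0]]
  ]
}}

```text
time_s: 19.15
ee_pos: [444.2, 54.3, 103.1]
ee_rot: [180.0, 0.0, 165.7]
force: [-0.8, 0.9, 5.5]
gripper_width: 0.4
gripper_force: 2.9
```

```bash
cat >> rd.py <<'E'
Z={'k':[], 'b':[], 'o':[]}
for n in ('wrist','wrist','scene','top'):
    p,M=cam(n); w=allw(p,M)[p['z_map']>0]
    c=np.array([462.5,-24]); a=np.radians(12.9); l=(w[:,:2]-c)@np.array([[np.cos(a),-np.sin(a)],[np.sin(a),np.cos(a)]])
    f=lambda cx,cy,r,lo,hi: w[(abs(l[:,0]-cx)<r)&(abs(l[:,1]-cy)<r)&(w[:,2]>lo)&(w[:,2]<hi),2]
    print(n,[(len(v),np.median(v).round(2) if len(v) else 0) for v in (f(0,80,20,70,100),f(0,126,5,70,95),f(45,80,12,50,70))])
save(p,'top6.png')
E
python3 rd.py
```

```text
19.5 [ 4.4421e+02  5.4290e+01  1.0312e+02 -7.5000e-01 -4.0000e-02  5.9300e+00] [0.01 0.01 0.01 0.53 0.41 0.46] [1.7999e+02 1.0000e-02 1.6569e+02]
wrist [(1527, np.float64(82.53)), (394, np.float64(82.33)), (0, 0)]
wrist [(1527, np.float64(82.53)), (395, np.float64(82.35)), (0, 0)]
scene [(79, np.float64(83.59)), (5, np.float64(80.39)), (35, np.float64(60.68))]
top [(0, 0), (0, 0), (0, 0)]
```

The wrist depth reads the key top at 82.5 mm and the post top at 82.3 mm. The tips stand at 81.1 mm with 5.9 N of push, so the key is level with the post and held.

```bash
python3 -c "
from workcell import ticket
print(ticket.job_done())"
```

```text
the job is handed in; nothing more can be done
None
```

I poured the balls into the jar, stood the empty scoop back upright in its place, and handed the job in with the run key still held level with the gauge post; depth readings showed balls on the jar floor, the scoop pan empty and none elsewhere, though I did not count four one by one.

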